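# Marver plate out over the ledge end

### The job

Push the flat rectangular graphite plate straight along the plywood ledge towards the end where the terracotta pot of rods stands, until about a third of its length sticks out beyond that end, so its edge can be got hold of there later. Only push it with the fingertips: do not grip, press hard on, or lift it, and leave it lying flat and square on the ledge, not fallen or hanging over the front. Leave everything else where it is.

Things in the scene. Friction and masses are not known exactly. Their poses are not given: they have to be found in the camera images.
- plate: the plate to push: loose dark graphite slab, 120 mm along its own y, 70 mm along its own x, 8 mm thick, about 0.09 to 0.17 kg; origin at the centre of its underside. It lies flat on the ledge in the lane near the robot, long way along the ledge, with at least 80 mm of bare ledge before each of its ends. It slides with ordinary friction and tips off once more than 60 mm overhangs.
- ledge: fixed plywood riser shelf, 360 mm long along its own y, 170 mm deep along its own x, top surface 60 mm above the table, flat and without lips, both ends open; origin on the table under its centre, x pointing away from the robot, y along it to the robot's left. The plate's lane is centred at own x = -40 mm; small things stand in the rear half around own x = +50 mm.
- left_end (a point): point on the ledge's top edge at its left (own +y) end, in the middle of the plate's lane (own x -40, y +180, z 60 mm)
- right_end (a point): the same at its right (own -y) end (own x -40, y -180, z 60 mm)
- pot: terracotta pot, 110 mm across, 95 mm high, with thin glass rods standing in it to about 240 mm; stands on the table 150 to 210 mm beyond one end of the ledge and marks the end to push towards. Origin: centre of its underside
- bottle: white plastic bottle, 66 mm across, 150 mm high, standing on the table beyond the other end of the ledge. Origin: centre of its underside
- tin_lid: round brass disc, 54 mm across, 12 mm high, on the rear half of the ledge. Origin: centre of its underside
- small_jar: small closed glass jar, 40 mm across, 42 mm high, on the rear half of the ledge. Origin: centre of its underside
- paddle: graphite paddle with a round wooden handle, lying on the table between robot and ledge; 195 mm long along its own y, 50 mm wide, 18 mm high. Origin on the table where the rod meets the handle; blade to its own +y
- dish: low round black dish, 70 mm across, 14 mm high, on the table behind the ledge. Origin: centre of its underside
- brush: flat brush 160 mm long with a wooden handle, lying on the table behind the ledge. Origin: its underside near the middle

How it is judged:
By the outcome, as a careful person would: the job done as asked, in the order asked, and still so for the second after the job is handed in, with the robot touching nothing.
It also fails if it takes over 42 s, if anything falls off the work surface, if the arm or the gripper's body presses on something with over 40 N, if the wrist force passes 120 N, or if a joint passes its speed limit or range.

### The arm

A 6-joint arm with a two-finger parallel gripper is mounted at the origin on the work surface. World frame = base frame: x ahead of the robot, y to its left, z up, the work surface at z = 0. Lengths are in m, angles in degrees, forces in N, time in s.
With the tool pointing down it reaches from about 0.4 to 0.825 m from the base axis. Payload 7 kg.
Tool frame: the origin (TCP) lies at the very end of the fingers, on their centre line; the grasp point (between the pads) lies 19 mm behind it; z points along the fingers, y is the line along which they close (so a half turn about z gives the same grasp; the last joint's range is limited). The gripper opens to 88 mm and grips with 3 to 60 N. Pads are 19 mm wide; open, the fingers measure 130 mm over their backs; the gripper's body (78 mm by 193 mm) begins 47 mm behind the grasp point.
Start: joints at [16.507, 20.546, 0.682, 0, -70.136, -16.507], TCP at [0.675, -0, 0.227] pointing down, gripper open.
Joint ranges: [-176.03, 176.03], [-82.01, 121.73], [-58.28, 71.71], [-173.87, 95.51], [-174.79, -0.11], [-173.66, 173.66]. Speed limits (degrees/s): [136.94, 136.94, 172.46, 180, 180, 180].

### API

Orientations are given as [roll, pitch, yaw] about the fixed x, y, z axes, in that order (R = Rz(yaw) Ry(pitch) Rx(roll)).
In Python, from plant import ctrl gives the robot as it stands.
- The arm moves only by the tool carry_out, never from a script. Its argument "deltas" is a list that holds one entry, the list of rows, each a list of 5 numbers: the shift along the tool's x, y, z scaled (see below), then the turn about the tool's z scaled (see below), then the opening, from -1 (shut) to 1 (fully open). A call has 1 to 5 rows; each row is the pose to reach, as a shift and turn from the pose commanded when the call began, along the tool's axes at that moment, turning the shorter way round; what a row does not reach only later rows make up. The controller multiplies each number of a shift by 20 cm and each number of a turn by 2 pi rad. A row lasts 1/10 s, in which the tool goes at most 50 mm and 8.59 degrees, less where a joint would pass 70% of its speed; a pose out of reach is approached as far as the arm can. A call with a number of a shift or a turn outside -1 to 1 is refused whole. A call with a gripper value outside its range is refused whole. The fingers move at their own pace and stop on an object; the grip force is fixed at half the most. Time passes only in rows, so rows that repeat a pose let the fingers close. It gives the time, the measured TCP pose, the force, the opening and the grip force at its end, in the units of the state.
- ctrl.get_obs(): the state, without advancing time (a new reading comes with each control period).
- ctrl.snapshot(name): name is "scene" or "side" or "wrist"; returns a dict with "color" (400x640x3 uint8, red, green, blue), "camera_matrix" (3x3 intrinsics, pixels), "R" (3x3) and "t" (3): a world point X has camera coordinates R X + t. Camera axes: x right, y down, z forward; pixel columns grow to the right and rows downward; lengths in m; the calibration is good to about 2 mm. A picture is of the moment at which its call begins. There is no depth.
- ctrl.close_job(): hands the job in; it is judged then, once.
Trained networks look in a picture, given as the dict that the camera call returned (one of the last four; its "shot" number tells which), for a name from the list of things; names that differ only in an ending like _2 or _b are one class to them, and where a whole thing is asked for, a point or a joint stands for the part that bears it (a point fixed in the world has none). Each returns a list of dicts, best first, with "p" (0 to 1); they miss things now and then, are a little off and sometimes report something else, mostly with a low value. They report only what shows in the picture. A call takes as long as a camera call.
- ctrl.search_frame(picture, name): "centre" ([column, row] in pixels, amid what is visible of it).
- ctrl.silhouettes(picture, name): "mask" (400x640 bool, what is visible of it) and "centre" ([column, row] in pixels, amid what is visible of it).
- ctrl.spot_point(picture, name): "centre" ([column, row] in pixels: a listed point, or the origin of a listed thing).
The state is a dict: "clock": time; "joint_pos": joint angles; "qvel": joint speeds; "tau": joint torques, N m; "tool_pos": TCP position; "orientation": TCP orientation; "force": force on the tool from outside, world axes, zero at the start; "moment": the same for the moment, N m; "opening": finger opening in m; "gripper_force": force on a finger pad.
Only numpy, scipy, OpenCV 4.12 (cv2) and the standard library are available. Lean on these libraries where they do the work, as an engineer would, in place of code of your own. Each camera call takes 0.05 s, during which the arm holds its last target. There are 200 camera calls.

## Working session

There is one attempt and no reset: what is moved stays moved. The work goes in short steps, Python scripts to look and compute and a tool call to move; the robot and the scene stay as the last step left them, time stands still between calls to the robot, and variables do not carry over. Pictures are saved under pics/ and viewed, at most 10 in all, crops included, and the job is handed in when it is done.

Besides the shell and the picture viewer there is one more tool, called after ">>>" by a JSON object that holds its "method" and its "body", one argument or row to a line. carry_out: Moves the arm, as the interface text tells. Its arguments: {"type":"object","properties":{"deltas":{"type":"array"}},"required":["deltas"]}

```bash
mkdir -p pics; cat > h.py <<'E'
import numpy as np, cv2
from plant import ctrl
def ray(p,uv,z):
    K,R,t=map(np.array,(p["camera_matrix"],p["R"],p["t"]))
    d=R.T@np.linalg.solve(K,[uv[0],uv[1],1]); c=-R.T@t.ravel()
    return c+d*(z-c[2])/d[2]
def proj(p,X):
    K,R,t=map(np.array,(p["camera_matrix"],p["R"],p["t"]))
    q=K@(R@np.array(X)+t.ravel()); return q[:2]/q[2]
def save(p,n): cv2.imwrite(f"pics/{n}.png",p["color"][:,:,::-1])
def plate(p,z=.068):
    s=ctrl.silhouettes(p,"plate")
    if not s: return None
    m=s[0]["mask"].astype(np.uint8)
    c=max(cv2.findContours(m,0,1)[0],key=cv2.contourArea)[:,0,:]
    w=np.array([ray(p,u,z)[:2] for u in c],np.float32)
    r=cv2.minAreaRect(w); return s[0]["p"],r,cv2.boxPoints(r)
E
python3 - <<'E'
from h import *
np.set_printoptions(precision=4,suppress=True)
for n in("scene","side"):
    p=ctrl.snapshot(n); save(p,n+"0")
    print(n,plate(p))
    for k,z in(("left_end",.06),("right_end",.06),("ledge",0),("plate",.06),("pot",0),("bottle",0),("paddle",0),("small_jar",.06),("tin_lid",.06)):
        for s in ctrl.spot_point(p,k)[:1]: print(k,round(s["p"],2),np.array(s["centre"]),ray(p,s["centre"],z))
print(ctrl.get_obs())
E
```

```text
scene (0.71, ((0.5515884160995483, 0.0815548300743103), (0.07562204450368881, 0.05264841020107269), 3.9259016513824463), array([[0.5121, 0.1052],
       [0.5157, 0.0527],
       [0.5911, 0.0579],
       [0.5875, 0.1104]], dtype=float32))
left_end 0.82 [388.  174.3] [0.5539 0.2095 0.06  ]
right_end 0.61 [230.3 181.9] [ 0.5413 -0.1621  0.06  ]
ledge 0.7 [309.  205.3] [0.5844 0.0186 0.    ]
plate 0.78 [320.4 177. ] [0.5468 0.0495 0.06  ]
pot 0.67 [463.2 196.1] [ 0.5927  0.3959 -0.    ]
bottle 0.76 [157.2 204.8] [ 0.5486 -0.3473  0.    ]
small_jar 0.65 [342.  209.6] [0.6425 0.0888 0.06  ]
tin_lid 0.6 [267.8 212. ] [ 0.6334 -0.0775  0.06  ]
side (0.76, ((0.5453600287437439, 0.043518781661987305), (0.07919041067361832, 0.13330388069152832), 2.299757719039917), array([[ 0.5031,  0.1085],
       [ 0.5085, -0.0247],
       [ 0.5876, -0.0215],
       [ 0.5822,  0.1117]], dtype=float32))
left_end 0.64 [255.7 189.2] [0.5362 0.1945 0.06  ]
right_end 0.93 [338.5 244.2] [ 0.5378 -0.154   0.06  ]
ledge 0.39 [338.5 243.4] [ 0.602  -0.0865  0.    ]
plate 0.61 [288.  209.9] [0.5393 0.0448 0.06  ]
pot 0.73 [233.6 177.5] [0.5856 0.4084 0.    ]
bottle 0.94 [401.6 303.1] [ 0.5575 -0.3374  0.    ]
paddle 0.73 [258.3 251.2] [0.4211 0.008  0.    ]
small_jar 0.67 [304.7 194.2] [0.6283 0.088  0.06  ]
tin_lid 0.82 [349.4 218.7] [ 0.6368 -0.0848  0.06  ]
{'clock': 1.1, 'joint_pos': array([ 16.5046,  20.5464,   0.6817,   0.    , -70.1357, -16.5052]), 'qvel': array([ 0.0242, -0.0218,  0.0412, -0.0388, -0.0521, -0.0917]), 'tau': array([ -0.0012, -58.2398,  29.3304,   7.0024,   0.0124,  -0.    ]), 'tool_pos': array([ 0.675 , -0.    ,  0.2266]), 'orientation': array([179.9995,  -0.0002, -90.0006]), 'force': array([ 0.6125,  0.2568, -0.1794]), 'moment': array([0.0417, 0.0147, 0.0008]), 'gripper_force': 0.0, 'opening': 0.08763530147070031}
```

View pics/scene0.png

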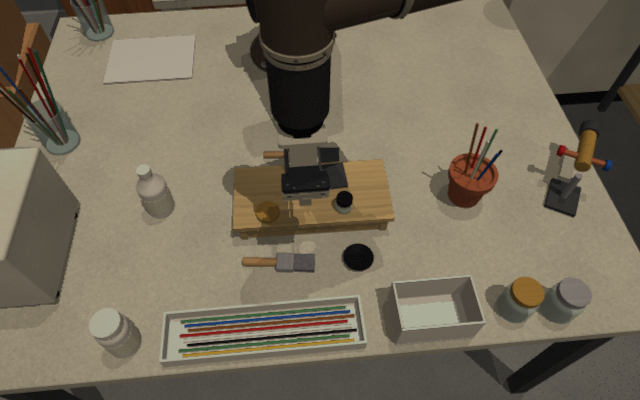

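View pics/side0.png

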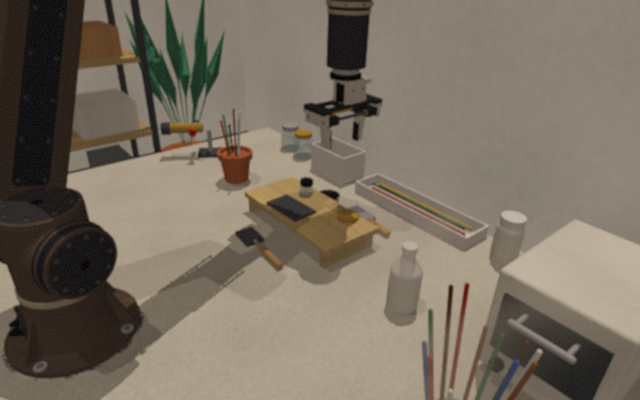

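The scene picture shows the pot on the +y side (column 470) and the bottle on the −y side (column 155), so I push towards +y. The side picture shows the plate in the near lane at about (290, 208). I'm going above and behind the plate for a close look.

>>> {"method": "carry_out", "body": {
  "deltas": [
    [[0.3,0.65,-0.35,0,-0.3],[0.3,0.65,-0.35,0,-0.3],[0.3,0.65,-0.35,0,-0.3],[0.3,0.65,-0.35,0,-0.3],[0.3,0.65,-0.35,0,-0.3]]
  ]
}}

```text
clock: 1.6
tool_pos: [0.5445, -0.0605, 0.2987]
orientation: [-179.8, 0.0, -90.0]
force: [0.2, 0.7, -0.0]
opening: 0.053
gripper_force: 0.0
```

```bash
python3 - <<'E'
from h import *
np.set_printoptions(precision=4,suppress=True)
o=ctrl.get_obs();print(o["clock"],o["tool_pos"],o["opening"])
for n in("wrist","scene","side"):
    p=ctrl.snapshot(n); save(p,n+"1")
    print(n,plate(p))
    for k,z in(("left_end",.06),("right_end",.06),("plate",.06),("small_jar",.06),("tin_lid",.06)):
        for s in ctrl.spot_point(p,k)[:1]: print(k,round(s["p"],2),np.array(s["centre"]),ray(p,s["centre"],z))
E
```

```text
1.6 [ 0.5445 -0.0605  0.2987] 0.05295087989566614
wrist (0.72, ((0.7079147100448608, -0.07442671060562134), (0.14133961498737335, 0.03992167115211487), 83.61936950683594), array([[ 0.6802, -0.1424],
       [ 0.7199, -0.1469],
       [ 0.7356, -0.0064],
       [ 0.6959, -0.002 ]], dtype=float32))
left_end 0.96 [322.3 327.8] [0.5471 0.2006 0.06  ]
right_end 0.85 [325.  105.8] [ 0.5427 -0.1532  0.06  ]
plate 0.77 [321.9 246.8] [0.5473 0.0502 0.06  ]
scene (0.88, ((0.5523675680160522, 0.046680912375450134), (0.07702918350696564, 0.11981451511383057), 3.0726850032806396), array([[ 0.5107,  0.1044],
       [ 0.5171, -0.0152],
       [ 0.594 , -0.0111],
       [ 0.5876,  0.1086]], dtype=float32))
left_end 0.72 [385.4 172.8] [0.5489 0.2042 0.06  ]
right_end 0.62 [231.4 180.7] [ 0.538  -0.1595  0.06  ]
plate 0.88 [320.9 176.7] [0.5461 0.0508 0.06  ]
small_jar 0.82 [344.9 207.7] [0.6381 0.0959 0.06  ]
tin_lid 0.65 [157.9 206.4] [ 0.5951 -0.3247  0.06  ]
side (0.73, ((0.5478073954582214, 0.04521292448043823), (0.07709229737520218, 0.1307985931634903), 1.2365206480026245), array([[ 0.5079,  0.1098],
       [ 0.5107, -0.021 ],
       [ 0.5878, -0.0193],
       [ 0.5849,  0.1114]], dtype=float32))
left_end 0.62 [257.3 189.3] [0.5395 0.1913 0.06  ]
right_end 0.8 [336.5 244.2] [ 0.5342 -0.1512  0.06  ]
plate 0.57 [290.3 207. ] [0.5532 0.0536 0.06  ]
small_jar 0.65 [306.3 195.9] [0.6256 0.0774 0.06  ]
tin_lid 0.57 [348.1 218.3] [ 0.6355 -0.0813  0.06  ]
```

View pics/wrist1.png

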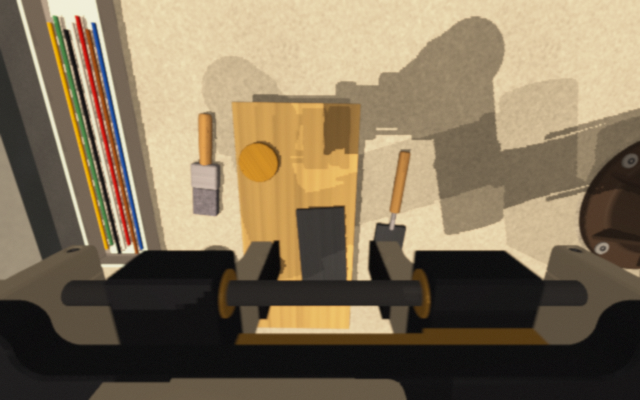

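The wrist picture shows the ledge's right end at row ~102 (columns 234–361), its left end at row ~328, and the plate's rear edge from (297,208) to (345,206). I'm turning those into positions.

```bash
python3 - <<'E'
from h import *
np.set_printoptions(precision=4,suppress=True)
p=ctrl.snapshot("wrist")
for n,u,z in(("Rrear",(234,101),.06),("Rfront",(361,104),.06),("Lrear",(268,328),.06),("Lfront",(350,328),.06),("Pt_r",(297,208),.068),("Pt_f",(345,206),.068),("side_r",(301,270),.068),("side_f",(345,270),.068)): print(n,ray(p,u,z))
g=cv2.resize(p["color"][90:340,220:380,::-1],None,fx=3.2,fy=2.4,interpolation=cv2.INTER_CUBIC) # view x/3.2+220
cv2.imwrite("pics/c.png",g)
E
```

```text
Rrear [ 0.6605 -0.1587  0.06  ]
Rfront [ 0.4955 -0.1551  0.06  ]
Lrear [0.6375 0.1992 0.06  ]
Lfront [0.5    0.1993 0.06  ]
Pt_r [ 0.5821 -0.0152  0.068 ]
Pt_f [ 0.5139 -0.0182  0.068 ]
side_r [0.5788 0.0846 0.068 ]
side_f [0.5116 0.0846 0.068 ]
```

View pics/c.png

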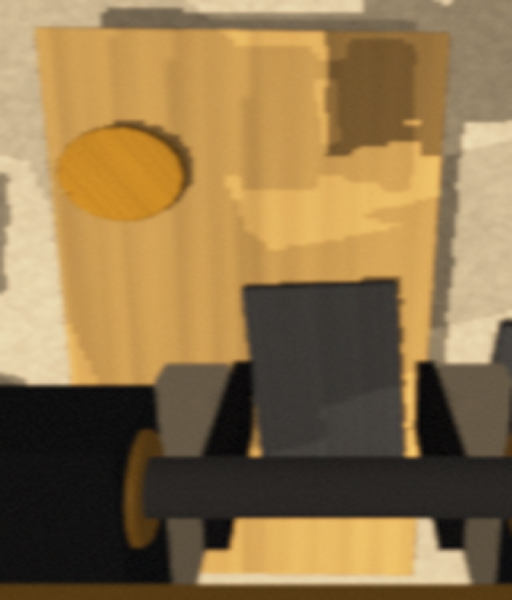

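>>> {"method": "carry_out", "body": {
  "deltas": [
    [[0,0,0.25,0.0028,-0.3],[0,0,0.5,0.0028,-0.3],[0,0,0.75,0.0028,-0.3],[0,0,0.95,0.0028,-0.3],[0,0,0.95,0.0028,-0.3]]
  ]
}}

```text
clock: 3.2
tool_pos: [0.541, -0.0606, 0.1015]
orientation: [179.4, -0.1, -91.1]
force: [0.1, -0.7, 0.4]
opening: 0.0309
gripper_force: 0.0
```

>>> {"method": "carry_out", "body": {
  "deltas": [
    [[0,0,0.1,0,-0.3],[0,0,0.2,0,-0.3],[0,0,0.215,0,-0.3],[0,0,0.215,0,-0.3],[0,0,0.215,0,-0.3]]
  ]
}}

```text
clock: 3.7
tool_pos: [0.5463, -0.0599, 0.0655]
orientation: [-179.9, 0.0, -91.0]
force: [-0.2, 0.4, -0.1]
opening: 0.0307
gripper_force: 0.0
```

>>> {"method": "carry_out", "body": {
  "deltas": [
    [[0,0.005,0.01,0,-0.3],[-0.05,0.005,0.01,0,-0.3],[-0.1,0.005,0.01,0,-0.3],[-0.13,0.005,0.01,0,-0.3],[-0.15,0.005,0.01,0,-0.3]]
  ]
}}

```text
clock: 4.2
tool_pos: [0.5446, -0.029, 0.0617]
orientation: [-180.0, 0.0, -90.9]
force: [-0.5, -0.6, -0.3]
opening: 0.0309
gripper_force: 0.0
```

>>> {"method": "carry_out", "body": {
  "deltas": [
    [[-0.03,0,0,0,-0.3],[-0.06,0,0,0,-0.3],[-0.09,0,0,0,-0.3],[-0.12,0,0,0,-0.3],[-0.15,0,0,0,-0.3]]
  ]
}}

```text
clock: 4.7
tool_pos: [0.5451, 0.0005, 0.0615]
orientation: [-180.0, 0.0, -91.0]
force: [0.4, -1.1, 0.4]
opening: 0.031
gripper_force: 0.4
```

>>> {"method": "carry_out", "body": {
  "deltas": [
    [[-0.03,0,0,0,-0.3],[-0.06,0,0,0,-0.3],[-0.09,0,0,0,-0.3],[-0.12,0,0,0,-0.3],[-0.15,0,0,0,-0.3]]
  ]
}}

```text
clock: 5.2
tool_pos: [0.5456, 0.0305, 0.0616]
orientation: [-180.0, 0.0, -91.0]
force: [-0.6, 0.2, 0.2]
opening: 0.031
gripper_force: 0.3
```

```bash
python3 - <<'E'
from h import *
np.set_printoptions(precision=4,suppress=True)
o=ctrl.get_obs();print(o["clock"],o["tool_pos"],o["opening"])
for n in("scene","side"):
    p=ctrl.snapshot(n); save(p,n+"2")
    print(n,plate(p))
g=cv2.resize(p["color"][140:280,200:400,::-1],None,fx=4,fy=4,interpolation=cv2.INTER_CUBIC)
cv2.imwrite("pics/c2.png",g)
E
```

```text
5.2 [0.5456 0.0305 0.0616] 0.030996951137776407
scene (0.89, ((0.5578382611274719, 0.11865683645009995), (0.08237899094820023, 0.0706971287727356), 88.13499450683594), array([[0.5212, 0.0786],
       [0.5918, 0.0763],
       [0.5945, 0.1587],
       [0.5238, 0.161 ]], dtype=float32))
side (0.62, ((0.6712625622749329, -0.12736225128173828), (0.15994934737682343, 0.033995628356933594), 80.76678466796875), array([[ 0.6417, -0.2036],
       [ 0.6752, -0.209 ],
       [ 0.7009, -0.0512],
       [ 0.6673, -0.0457]], dtype=float32))
```

View pics/c2.png

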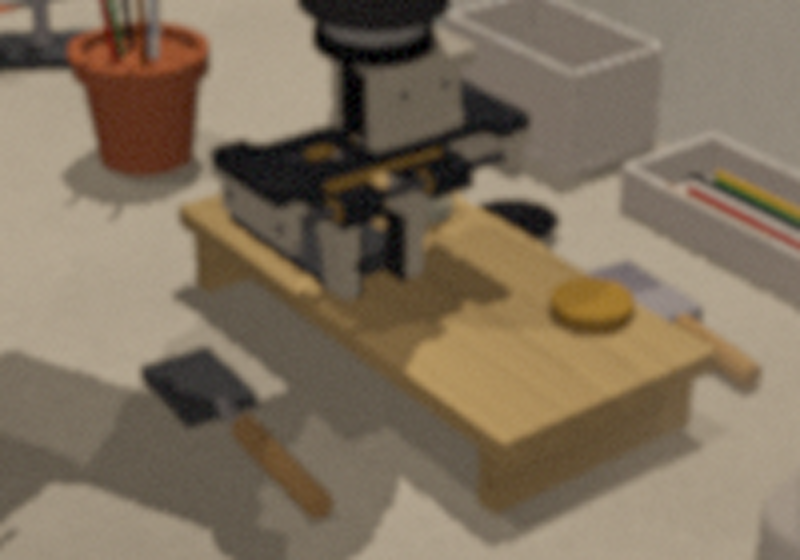

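The side crop shows both fingers behind the plate at crop (345–410, 285), clear of the jar and lid. The plate's leading edge measures y ≈ 0.16. I keep pushing, slowing towards the end.

>>> {"method": "carry_out", "body": {
  "deltas": [
    [[-0.03,0,-0.005,0,-0.3],[-0.06,0,-0.005,0,-0.3],[-0.09,0,-0.005,0,-0.3],[-0.12,0,-0.005,0,-0.3],[-0.15,0,-0.005,0,-0.3]]
  ]
}}

```text
clock: 5.9
tool_pos: [0.5461, 0.0605, 0.0626]
orientation: [-180.0, -0.0, -91.0]
force: [0.8, -1.6, 1.1]
opening: 0.0307
gripper_force: 0.6
```

>>> {"method": "carry_out", "body": {
  "deltas": [
    [[-0.03,0,0,0,-0.3],[-0.06,0,0,0,-0.3],[-0.09,0,0,0,-0.3],[-0.12,0,0,0,-0.3],[-0.15,0,0,0,-0.3]]
  ]
}}

```text
clock: 6.4
tool_pos: [0.5466, 0.0905, 0.0626]
orientation: [-180.0, 0.0, -91.0]
force: [-0.5, -1.4, 0.7]
opening: 0.0306
gripper_force: 0.7
```

>>> {"method": "carry_out", "body": {
  "deltas": [
    [[-0.02,0,0,0,-0.3],[-0.04,0,0,0,-0.3],[-0.055,0,0,0,-0.3],[-0.065,0,0,0,-0.3],[-0.07,0,0,0,-0.3]]
  ]
}}

```text
clock: 6.9
tool_pos: [0.5469, 0.1041, 0.0626]
orientation: [180.0, -0.0, -91.0]
force: [0.8, -1.3, 1.0]
opening: 0.0311
gripper_force: 0.7
```

```bash
python3 - <<'E'
from h import *
np.set_printoptions(precision=4,suppress=True)
o=ctrl.get_obs();print(o["clock"],o["tool_pos"],o["opening"])
q=ctrl.snapshot("wrist"); p=ctrl.snapshot("scene"); print(plate(p))
for k in("left_end",):
  print([ray(p,s["centre"],.06) for s in ctrl.spot_point(p,k)[:1]])
g=cv2.resize(p["color"][140:240,270:420,::-1],None,fx=5,fy=5,interpolation=cv2.INTER_CUBIC)
cv2.imwrite("pics/c3.png",g)
E
```

```text
6.9 [0.5469 0.1041 0.0626] 0.03112776767691309
(0.8, ((0.5606282353401184, 0.19609077274799347), (0.07689031958580017, 0.07419269531965256), 88.74491882324219), array([[0.5227, 0.1585],
       [0.5969, 0.1568],
       [0.5986, 0.2337],
       [0.5244, 0.2353]], dtype=float32))
[array([0.5456, 0.2105, 0.06  ])]
```

View pics/c3.png

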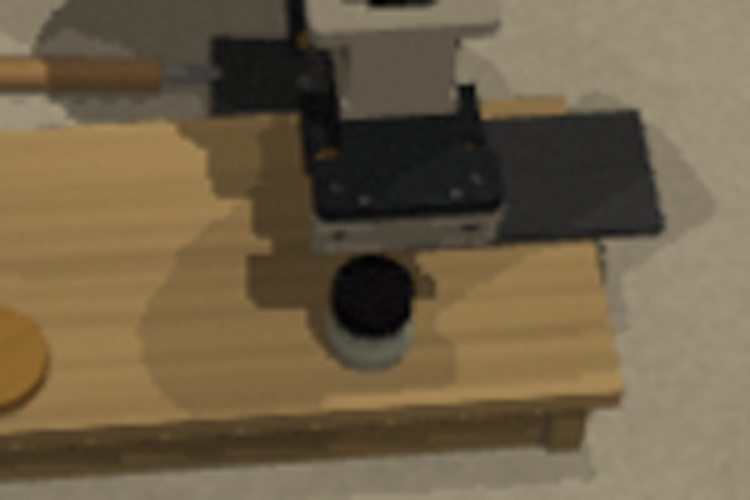

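The crop shows the plate overhanging: its leading corners are at crop (640,110) and (663,232), and the ledge end runs from (566,97) to (622,390). I'm computing the overhang.

```bash
python3 - <<'E'
from h import *
p=ctrl.snapshot("scene")
f=lambda u,v,z:ray(p,(u/5+270-.4,v/5+140-.4),z).round(4)
a,b=f(566,97,.06),f(622,390,.06); c,d=f(640,110,.068),f(663,232,.068); e=f(602,242,.06)
print(a,b,e,c,d)
n=np.array([-(b-a)[1],(b-a)[0]]);n/=np.linalg.norm(n)
print([(x-a)[:2]@n for x in(c,d)])
E
```

```text
[0.5068 0.2053 0.06  ] [0.6743 0.201  0.06  ] [0.5937 0.2069 0.06  ] [0.5243 0.2371 0.068 ] [0.5963 0.2338 0.068 ]
[np.float64(0.032238632316636595), np.float64(0.030787468629351885)]
```

Overhang is about 31.5 mm, so I push another 8 mm, then back off and rise.

>>> {"method": "carry_out", "body": {
  "deltas": [
    [[-0.012,0,0,0,-0.3],[-0.024,0,0,0,-0.3],[-0.034,0,0,0,-0.3],[-0.04,0,0,0,-0.3],[-0.042,0,0,0,-0.3]]
  ]
}}

```text
clock: 7.65
tool_pos: [0.547, 0.1126, 0.0626]
orientation: [180.0, -0.0, -91.0]
force: [-0.4, -0.6, -0.5]
opening: 0.0305
gripper_force: 0.3
```

>>> {"method": "carry_out", "body": {
  "deltas": [
    [[0.03,0,0,0,-0.3],[0.1,0,0,0,-0.3],[0.2,0,0,0,-0.3],[0.25,0,-0.1,0,-0.3],[0.3,0,-0.3,0,-0.3]]
  ]
}}

```text
clock: 8.15
tool_pos: [0.5436, 0.05, 0.1204]
orientation: [179.6, -0.1, -91.1]
force: [0.8, 0.0, 0.9]
opening: 0.0306
gripper_force: 0.0
```

>>> {"method": "carry_out", "body": {
  "deltas": [
    [[0.1,0,-0.2,0,-0.3],[0.2,0,-0.4,0,-0.3],[0.3,0,-0.5,0,-0.3],[0.4,0,-0.6,0,-0.3],[0.4,0,-0.6,0,-0.3]]
  ]
}}

```text
clock: 8.65
tool_pos: [0.5455, -0.0302, 0.2458]
orientation: [-179.7, 0.0, -91.1]
force: [-0.1, 0.4, 0.8]
opening: 0.0307
gripper_force: 0.0
```

```bash
python3 - <<'E'
from h import *
np.set_printoptions(precision=4,suppress=True)
o=ctrl.get_obs();print(o["clock"],o["tool_pos"],o["opening"])
p=ctrl.snapshot("scene"); print(plate(p))
g=cv2.resize(p["color"][140:240,270:420,::-1],None,fx=5,fy=5,interpolation=cv2.INTER_CUBIC)
cv2.imwrite("pics/c4.png",g)
E
```

```text
8.65 [ 0.5455 -0.0302  0.2458] 0.030718866164272596
(0.82, ((0.5603492856025696, 0.1834660768508911), (0.11911094933748245, 0.07438395917415619), 88.86835479736328), array([[0.522 , 0.1247],
       [0.5964, 0.1232],
       [0.5987, 0.2423],
       [0.5243, 0.2437]], dtype=float32))
```

View pics/c4.png

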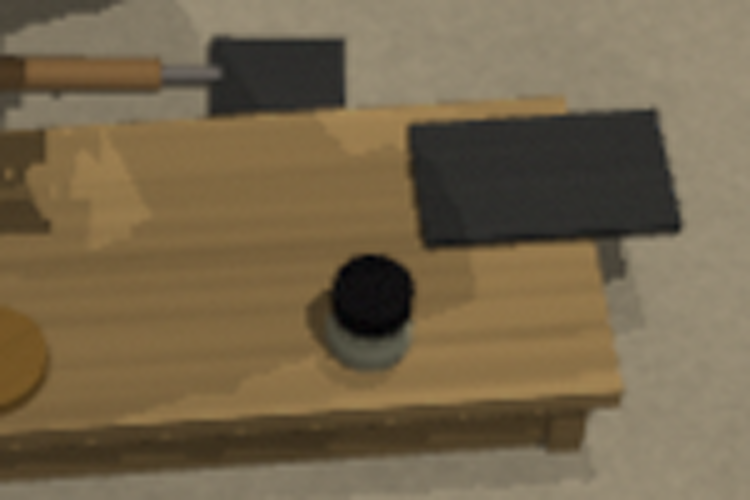

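The picture shows the plate flat and square, with corners at crop (410,125), (657,110), (680,230) and (425,245). It overhangs by about 40 mm, and the jar, lid and paddle haven't moved. I'm handing it in.

```bash
python3 -c "
from plant import ctrl
print(ctrl.close_job())"
```

```text
the job is handed in; nothing more can be done
None
```

The plate was pushed straight along its lane and now sticks out about 40 mm (a third of its length) beyond the pot end, flat and square to the ledge; the job is handed in.

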